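Start the belt grinder from its control boxes

TASK

Get the belt grinder running from the row of control boxes, pushing with closed fingertips: first push the raised white half of the rocker down until it lies level (mains on), then push the blue extractor button fully in so that it stays in, and last press the green hold-to-run button fully down and keep it held down: the program finishes while still holding it. Do not press the red stop button, and leave the spark plug, bearing, oil can and wrench where they stand or lie.

Things in the scene. Friction and masses are not known exactly. Their poses are not given: they have to be found in the camera images.
- rocker (a joint): mains rocker on a grey box (76 mm square, 45 mm high) that is screwed to the aluminium panel; two halves, each 30 mm long, 36 mm wide, 8 mm thick, meeting at an angle over the pivot, one white, one grey. Value = angle in rad: 0 = off, white half raised 0.4 rad (its outer end 12 mm higher than when level); 0.4 = on, white half level and the grey half raised. Starts 0 to 0.08. Friction holds it where it is left; about 3 N at the outer end of the white half moves it.
- rocker_press (a point): point on the upper face of the white half of the rocker, midway across its width and 20 mm along it from the pivot; it moves with the rocker and sinks about 8 mm, almost straight down (3 mm outwards), from off to on. The outer end of the white half lies 10 mm farther out.
- rocker_pivot (a point): centre of the rocker's pivot, 63 mm above the bench; horizontally, the direction from it to rocker_press is the direction of the white half. The box may be turned any way. Level, the white half's upper face is 4 mm above this point.
- blue_button (a joint): extractor button, blue, round, 36 mm across, on a grey box (76 mm square, 45 mm high) that is screwed to the aluminium panel, in a black collar of 52 mm. Value = how far it is pushed in, in m: 0 = out, 0.008 = fully in, at its stop (starts 0 to 0.001). No spring: friction of about 4 N holds it where it is left.
- blue_top (a point): centre of the blue button's top face, about 73 mm above the bench when out, moves with it. Fully in, it stands 4 mm above its collar.
- green_button (a joint): hold-to-run button, green, round, 36 mm across, on a grey box (76 mm square, 45 mm high) that is screwed to the aluminium panel, in a black collar of 52 mm. Value = how far it is pressed, in m: 0 = released, 0.007 = fully down, at its stop. Spring: 2 N to begin, 6 N fully down; it comes up as soon as it is let go.
- green_button_top (a point): centre of the green button's top face, about 74 mm above the bench when released, moves with it. Fully down, it stands 4 mm above its collar.
- stop_button (a joint): stop button, red, round, 40 mm across, on a yellow box (76 mm square, 45 mm high); leave alone. Value = how far it is pressed, in m: 0 = released, 0.006 = fully down; light spring, 2 to 6 N.
- stop_button_top (a point): centre of the red stop button's top face, about 73 mm above the bench.
- panel: aluminium panel, 110 x 430 mm, 6 mm thick, fixed to the bench; origin at the centre of its underside, y along its length. The four boxes are fixed on it in a row about 100 mm apart, in any order.
- can_mid (a point): oil can, upright and loose, red and yellow, 54 mm across, 85 mm high; the point is its centre, half-way up. Stands beyond the panel as seen from the robot. Bystander.
- plug_mid (a point): spark plug, loose, white, standing on end, 28 mm across, 78 mm high; the point is half-way up. Stands between the panel and the robot. Bystander.
- bearing_mid (a point): ball bearing, loose, a steel ring of 52 mm across, 16 mm high, lying flat; the point is its centre. Lies between the panel and the robot. Bystander.
- wrench_grip (a point): steel wrench, loose, 160 mm long, lying flat beyond the panel; the point is on its handle. Bystander.

How it is judged:
On the way, in this order (a step that is already met when the one before it is completed fails the run):
1. the rocker is pushed over to on (white half level) (value of joint rocker above 0.34 rad), for 0.1 s.
2. the blue button is fully in (value of joint blue_button above 0.0065 m), for 0.1 s.
3. the green button is fully down (value of joint green_button above 0.0055 m), for 0.2 s.
At the end, for the whole second after the job is handed in: The fingers hold the green button pressed by more than 5.5 of its 7 mm, the blue button is still in by more than 6.5 of its 8 mm and the rocker is still on (above 0.34 of 0.4 rad) (value of joint rocker above 0.34 rad and value of joint blue_button above 0.0065 m and value of joint green_button above 0.0055 m and contact force between the fingers and anything else above 1 N); the arm keeps its last pose, push and grip.
It fails at once if the blue button is pushed in (by 3 mm) before the mains rocker is on (value of joint blue_button above 0.003 m and value of joint rocker below 0.3 rad).
It fails at once if the green button is pressed (by 2 mm) before the rocker is on and the blue button is in (value of joint green_button above 0.002 m and (value of joint blue_button below 0.006 m or value of joint rocker below 0.3 rad)).
It fails at once if the red stop button is pressed (by 2 mm) (value of joint stop_button above 0.002 m).
It fails at once if the oil can, spark plug, bearing or wrench is moved by more than 25 mm (shoved, lifted or knocked over) (distance of any of can_mid, plug_mid, bearing_mid, wrench_grip from where it was at the start of the episode above 0.025 m).
It also fails if it takes over 38 s, if anything falls off the work surface, if the arm or the gripper's body presses on something with over 40 N, if the wrist force passes 120 N, or if a joint passes its speed limit or range.

ROBOT

A 6-joint arm with a two-finger parallel gripper is mounted at the origin on the work surface. World frame = base frame: x ahead of the robot, y to its left, z up, the work surface at z = 0. Lengths are in m, angles in rad, forces in N, time in s.
With the tool pointing down it reaches from about 0.35 to 0.925 m from the base axis. Payload 6.4 kg.
Tool frame: the origin (TCP) lies at the very end of the fingers, on their centre line; the grasp point (between the pads) lies 19 mm behind it (grasp_offset is the distance from the TCP to the grasp point, in m); z points along the fingers, y is the line along which they close (so a half turn about z gives the same grasp; the last joint's range is limited). The gripper opens to 85 mm and grips with 20 to 120 N. Pads are 22 mm wide; open, the fingers measure 114 mm over their backs; the gripper's body (76 mm by 85 mm) begins 54 mm behind the grasp point. The pads swing forward as they close: fully open they stand 13 mm farther back than shut.
Start: joints at [-1.479, 0.245, 1.558, -0, 1.339, -0.174], TCP at [0.171, -0.627, 0.192] pointing down, gripper open.
Joint ranges: [-3.13, 3.13], [-1.02, 2.26], [0.13, 2.54], [-0.95, 4.09], [0.21, 2.88], [-2.74, 2.74]. Speed limits (rad/s): [2.57, 2.57, 3.14, 3.14, 3.14, 3.14].

INTERFACE

Orientations are given as a rotation vector (axis times angle).
In Python, from plant import * gives the robot as it stands.
- The arm moves only by the tool drive_tool, never from a script. Its argument "steps" is a list that holds one entry, the list of rows, each a list of 5 numbers: the shift along the world's x, y, z as a fraction of full scale, then the turn about the world's z as a fraction of full scale, then the opening, from 0 (shut) to 1 (fully open). In form: [[[tx, ty, tz, yaw, grip], ...]]. A call has 1 to 5 rows; each row is the pose to reach, as a shift and turn from the pose commanded when the call began; what a row does not reach only later rows make up. Full scale, the value 1, is 0.3 m for a shift and pi/2 rad for a turn. A row lasts 1/12 s, in which the tool goes at most 41.7 mm and 7.16 degrees, less where a joint would pass 70% of its speed; a pose out of reach is approached as far as the arm can. A call with a number of a shift or a turn outside -1 to 1 is refused whole. A call with a gripper value outside its range is refused whole. The fingers move at their own pace and stop on an object; "squeeze" is the grip in N (left out, the last holds). Time passes only in rows, so rows that repeat a pose let the fingers close. It gives the time, the measured TCP pose, the force, the opening and the grip force at its end, in the units of the state.
- get_obs(): the state, without advancing time (a new reading comes with each control period).
- camera(name): name is "scene" or "side" or "wrist"; returns the picture (420x560x3 uint8, blue, green, red); there is no depth.
- camera_params(name): a dict with "fx", "fy", "cx", "cy" (pixels), "view" (4x4, takes a point from world to camera coordinates). Camera axes: x right, y down, z forward; pixel columns grow to the right and rows downward; lengths in m; the calibration is good to about 2 mm. The wrist camera is an equidistant fisheye: a pixel r from the principal point sees the ray r / f radians off the axis. A picture is of the moment at which its call begins: read the wrist's pose just before it. camera_params takes no time and is no camera call; for the wrist camera it gives the pose at the moment of the call.
- job_done(): hands the job in; it is judged then, once.
Trained networks look in the newest picture that a camera, given by its name, has taken for a name from the list of things; names that differ only in an ending like _2 or _b are one class to them, and where a whole thing is asked for, a point or a joint stands for the part that bears it (a point fixed in the world has none). Each returns a list of dicts, best first, with "conf" (0 to 1); they miss things now and then, are a little off and sometimes report something else, mostly with a low value. They report only what shows in the picture. A call takes as long as a camera call.
- boxes_of(camera, name): "at" ([column, row] in pixels, amid what is visible of it).
- regions_of(camera, name): "mask" (420x560 bool, what is visible of it) and "at" ([column, row] in pixels, amid what is visible of it).
The state is a dict: "clock": time; "joint_positions": joint angles; "qvel": joint speeds; "effort": joint torques, N m; "tcp_pos": TCP position; "tcp_rot": TCP orientation; "wrist_force": force on the tool from outside, world axes, zero at the start; "wrist_torque": the same for the moment, N m; "gripper_width": finger opening in m; "gripper_force": force on a finger pad.
Only numpy, scipy, OpenCV 4.12 (cv2) and the standard library are available. Lean on these libraries where they do the work, as an engineer would, in place of code of your own. Each camera call takes 0.05 s, during which the arm holds its last target. There are 200 camera calls.

## Working session

There is one attempt and no reset: what is moved stays moved. The work goes in short steps, Python scripts to look and compute and a tool call to move; the robot and the scene stay as the last step left them, time stands still between calls to the robot, and variables do not carry over. Pictures are saved under pics/ and viewed, at most 10 in all, crops included, and the job is handed in when it is done.

Besides the shell and the picture viewer there is one more tool, called after "Request:" as name([rows], argument=value, ...), one row to a line, values as JSON. drive_tool: Moves the arm, as the interface text tells. Its arguments: {"type":"object","properties":{"steps":{"type":"array"},"squeeze":{"type":"number"}},"required":["steps"]}

```bash
mkdir -p pics; cat > h.py <<'E'
from plant import *
import numpy as np, cv2
def ray(cam,uv):
    p=camera_params(cam);V=np.array(p["view"]);R=V[:3,:3];c=-R.T@V[:3,3]
    x=(uv[0]-p["cx"])/p["fx"];y=(uv[1]-p["cy"])/p["fy"]
    if cam=="wrist":
        r=np.hypot(x,y);d=np.array([x/r*np.sin(r),y/r*np.sin(r),np.cos(r)]) if r>0 else np.array([0,0,1.])
    else: d=np.array([x,y,1.])
    return c,R.T@d
def at_z(cam,uv,z):
    c,d=ray(cam,uv);return c+d*(z-c[2])/d[2]
E
python3 - <<'E'
from h import *
print(get_obs())
a=camera("scene");b=camera("side")
cv2.imwrite("pics/scene.png",a);cv2.imwrite("pics/side.png",b)
zs=dict(rocker_press=.075,rocker_pivot=.063,blue_top=.073,green_button_top=.074,stop_button_top=.073,plug_mid=.039,bearing_mid=.008,can_mid=.042)
for c in("scene","side"):
  for n,z in zs.items():
    for r in boxes_of(c,n)[:2]: print(c,n,round(r["conf"],2),np.round(r["at"],1),at_z(c,r["at"],z).round(3))
E
```

```text
{'clock': 0.0, 'joint_positions': array([-1.47905831e+00,  2.45829367e-01,  1.55903889e+00, -7.31070083e-07,
        1.33872202e+00, -1.74097724e-01]), 'qvel': array([ 0.00105795,  0.00021738,  0.00077785, -0.00130027,  0.00109895,
       -0.00016142]), 'effort': array([ 1.98174297e-03, -4.29497695e+01, -3.26127112e+01, -1.65064796e-05,
        5.39823333e-03, -3.57274125e-06]), 'tcp_pos': array([ 0.17071158, -0.62650723,  0.19115726]), 'tcp_rot': array([-3.11190358e+00, -4.16081082e-01, -1.27982754e-04]), 'wrist_force': array([-0.56036578,  0.39677838,  0.50869183]), 'wrist_torque': array([ 0.03231591, -0.05868168,  0.01125687]), 'gripper_force': 0.0, 'gripper_width': 0.08534298531211285}
scene rocker_press 0.89 [264.3 203.7] [ 0.557 -0.009  0.075]
scene rocker_pivot 0.67 [266.9 207.1] [ 0.554 -0.004  0.063]
scene rocker_pivot 0.23 [219.4 205.6] [ 0.532 -0.101  0.063]
scene blue_top 0.69 [314.1 202.5] [0.569 0.093 0.073]
scene blue_top 0.44 [156.  262.8] [ 0.681 -0.218  0.073]
scene green_button_top 0.71 [217.9 206. ] [ 0.546 -0.104  0.074]
scene stop_button_top 0.76 [171.  204.6] [ 0.523 -0.2    0.073]
scene plug_mid 0.8 [193.8 188.2] [ 0.429 -0.159  0.039]
scene bearing_mid 0.32 [250.6 238.5] [ 0.585 -0.045  0.008]
scene can_mid 0.7 [157.  258.5] [ 0.641 -0.226  0.042]
side rocker_press 0.82 [267.2 226.7] [ 0.561 -0.018  0.075]
side rocker_pivot 0.8 [264.1 225.9] [0.56  0.003 0.063]
side blue_top 0.51 [263.3 199.9] [0.575 0.074 0.073]
side blue_top 0.49 [270.1 363.3] [ 0.502 -0.28   0.073]
side green_button_top 0.56 [262.5 265.8] [ 0.531 -0.114  0.074]
side stop_button_top 0.65 [268.9 313.8] [ 0.518 -0.207  0.073]
side plug_mid 0.8 [186.2 324. ] [ 0.411 -0.164  0.039]
side bearing_mid 0.71 [213.1 224.6] [0.477 0.113 0.008]
```

View pics/scene.png

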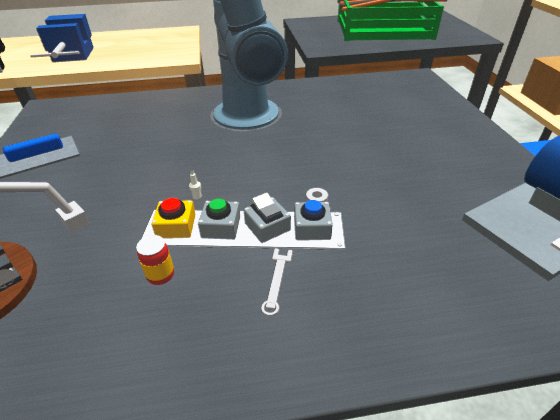

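View pics/side.png

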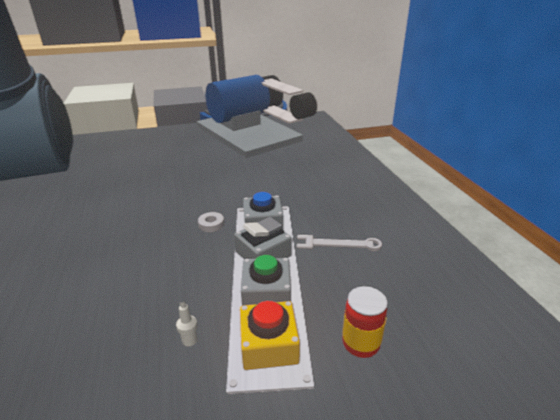

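The scene shows, along +y: red (171,205), green (218,206), rocker (266,207; white half on the robot side) and blue (314,202). The plug and bearing are on the robot side, the can and wrench beyond. I'm moving over the rocker for a wrist view.

Request:
drive_tool([
  [[0.35, 0.58, 0.1, 0, 0], [0.35, 0.58, 0.1, 0, 0], [0.35, 0.58, 0.1, 0, 0], [0.35, 0.58, 0.1, 0, 0], [0.35, 0.58, 0.1, 0, 0]],
], squeeze=40)

```text
clock: 1.32
tcp_pos: [0.2765, -0.4513, 0.2226]
tcp_rot: [3.114, 0.416, 0.0]
wrist_force: [0.6, -1.0, 0.6]
gripper_width: 0.0254
gripper_force: 0.0
```

Request:
drive_tool([
  [[0.35, 0.58, 0, 0, 0], [0.35, 0.58, 0, 0, 0], [0.35, 0.58, 0, 0, 0], [0.35, 0.58, 0, 0, 0], [0.35, 0.58, 0, 0, 0]],
])

```text
clock: 1.73
tcp_pos: [0.3816, -0.277, 0.2226]
tcp_rot: [3.113, 0.417, 0.001]
wrist_force: [0.3, 0.5, -0.5]
gripper_width: -0.0001
gripper_force: 0.0
```

Request:
drive_tool([
  [[0.35, 0.58, 0, 0, 0], [0.35, 0.58, 0, 0, 0], [0.35, 0.58, 0, 0, 0], [0.35, 0.58, 0, 0, 0], [0.35, 0.58, 0, 0, 0]],
])

```text
clock: 2.15
tcp_pos: [0.4866, -0.1028, 0.2227]
tcp_rot: [3.113, 0.418, 0.002]
wrist_force: [0.2, -0.4, 0.3]
gripper_width: -0.0002
gripper_force: 0.0
```

Request:
drive_tool([
  [[0.13, 0.3, 0, 0, 0], [0.13, 0.3, 0, 0, 0], [0.13, 0.3, 0, 0, 0], [0.13, 0.3, 0, 0, 0], [0.13, 0.3, 0, 0, 0]],
])

```text
clock: 2.57
tcp_pos: [0.5247, -0.0147, 0.2222]
tcp_rot: [3.113, 0.419, -0.0]
wrist_force: [-0.5, -0.3, -0.2]
gripper_width: -0.0
gripper_force: 0.0
```

```bash
python3 - <<'E'
from h import *
print(get_obs()["tcp_pos"])
a=camera("wrist");cv2.imwrite("pics/w1.png",a)
zs=dict(rocker_press=.075,rocker_pivot=.063,blue_top=.073,green_button_top=.074,stop_button_top=.073)
for n,z in zs.items():
    for r in regions_of("wrist",n)[:2]: print(n,round(r["conf"],2),np.round(r["at"],1),at_z("wrist",r["at"],z).round(4),r["mask"].sum())
    for r in boxes_of("wrist",n)[:1]: print(" box",n,round(r["conf"],2),np.round(r["at"],1),at_z("wrist",r["at"],z).round(4))
E
```

```text
[ 0.52473737 -0.01468964  0.22224564]
rocker_press 0.87 [282.  158.4] [ 0.557  -0.0094  0.075 ] 1873
 box rocker_press 0.6 [282.6 162.1] [ 0.5535 -0.0113  0.075 ]
rocker_pivot 0.97 [279.2 158.6] [ 0.5547 -0.0074  0.063 ] 1982
 box rocker_pivot 0.62 [278.3 159.8] [ 0.5533 -0.0068  0.063 ]
blue_top 0.57 [196.4 118. ] [0.5759 0.0863 0.073 ] 851
 box blue_top 0.88 [197.7 116.7] [0.5776 0.0854 0.073 ]
green_button_top 0.92 [360.4 201.4] [ 0.5357 -0.1019  0.074 ] 782
 box green_button_top 0.58 [363.4 202.3] [ 0.5357 -0.1053  0.074 ]
stop_button_top 0.69 [429.  235.4] [ 0.5199 -0.1971  0.073 ] 801
 box stop_button_top 0.71 [432.7 238.4] [ 0.5177 -0.2034  0.073 ]
```

View pics/w1.png

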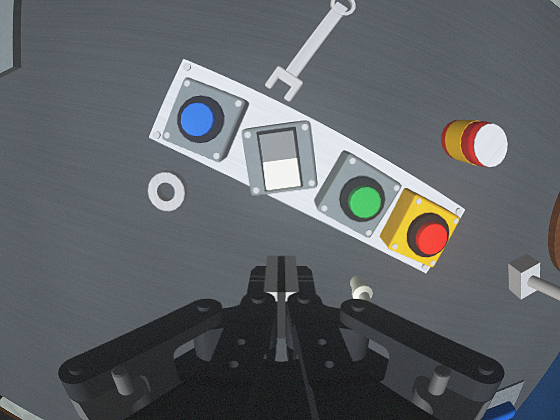

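The wrist view shows the white half centred near (283,174), on the robot side, with its pivot line near (280,160). Blue is at (198,118) and green at (364,202). I'm computing the exact axis of the white half.

```bash
python3 - <<'E'
from h import *
a=cv2.imread("pics/w1.png")
r=regions_of("wrist","rocker_press")[0]
m=cv2.erode(r["mask"].astype(np.uint8),np.ones((3,3)))>0
v=a.min(2); print(np.percentile(v[m],[5,25,50,75,95]))
for n,mm in (("white",m&(v>185)),("grey",m&(v<185))):
    ys,xs=np.nonzero(mm); uv=[xs.mean(),ys.mean()]; print(n,len(xs),np.round(uv,1))
    print(at_z("wrist",uv,.073).round(4))
    if n=="white": print(cv2.boxPoints(cv2.minAreaRect(np.c_[xs,ys].astype(np.float32))))
for n,z in (("blue_top",.073),("green_button_top",.074)):
    m=regions_of("wrist",n)[0]["mask"];ys,xs=np.nonzero(m);print(n,xs.min(),xs.max(),ys.min(),ys.max())
    P=np.array([at_z("wrist",p,z)[:2] for p in zip(xs,ys)]);print(np.ptp(P,0).round(3),P.mean(0).round(4))
E
```

```text
[154. 158. 168. 242. 244.]
white 833 [281.3 172.9]
[ 0.5423 -0.0121  0.073 ]
[[263.5546  161.65938]
 [294.99564 157.46724]
 [298.60263 184.51964]
 [267.1616  188.71178]]
grey 845 [278. 146.]
[ 0.5683 -0.0015  0.073 ]
blue_top 181 213 103 134
[0.032 0.035] [0.5753 0.0862]
green_button_top 348 380 186 215
[0.034 0.036] [ 0.5376 -0.1044]
```

Request:
drive_tool([
  [[0.04, 0, -0.1, 0, 0], [0.04, 0, -0.2, 0, 0], [0.04, 0, -0.32, 0, 0], [0.04, 0, -0.44, 0, 0], [0.04, 0, -0.44, 0, 0]],
])

```text
clock: 3.68
tcp_pos: [0.5309, -0.0138, 0.0828]
tcp_rot: [-3.109, -0.416, 0.021]
wrist_force: [-1.5, -0.7, -1.2]
gripper_width: -0.0003
gripper_force: 0.0
```

Request:
drive_tool([
  [[0, 0, -0.02, 0, 0], [0, 0, -0.04, 0, 0], [0, 0, -0.06, 0, 0], [0, 0, -0.075, 0, 0], [0, 0, -0.075, 0, 0]],
])

```text
clock: 4.1
tcp_pos: [0.537, -0.0153, 0.0681]
tcp_rot: [3.114, 0.416, 0.001]
wrist_force: [-0.0, 0.8, -0.0]
gripper_width: -0.0003
gripper_force: 0.0
```

Request:
drive_tool([
  [[0, 0, -0.006, 0, 0], [0, 0, -0.012, 0, 0], [0, 0, -0.016, 0, 0], [0, 0, -0.016, 0, 0]],
])

```text
clock: 4.43
tcp_pos: [0.5367, -0.0152, 0.063]
tcp_rot: [-3.114, -0.416, 0.0]
wrist_force: [-0.6, 0.1, 0.2]
gripper_width: -0.0003
gripper_force: 0.0
```

```bash
python3 - <<'E'
from h import *
o=get_obs();print(o["tcp_pos"],o["wrist_force"])
a=camera("wrist");s=camera("side")
A=cv2.resize(a[80:300,160:420],(780,660))[:600]
S=cv2.resize(s[180:300,200:340],(700,600))
cv2.imwrite("pics/c1.png",np.hstack([cv2.resize(A,(400,400)),cv2.resize(S,(400,400))]))
E
```

```text
[ 0.5367258  -0.0151848   0.06295379] [-0.64181129  0.14840291  0.1692705 ]
```

View pics/c1.png

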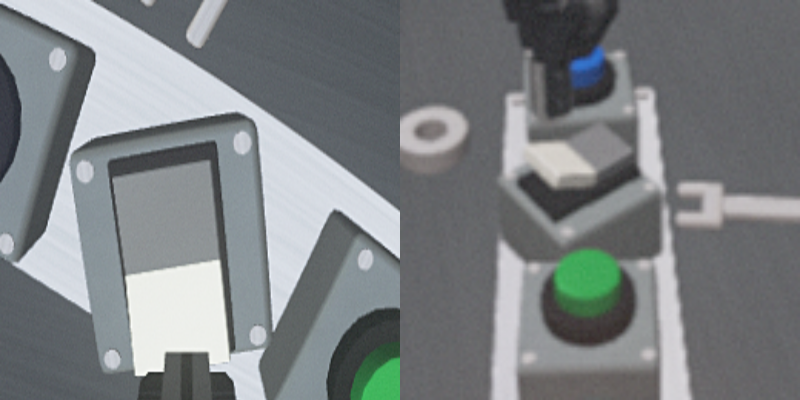

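```bash
python3 - <<'E'
from h import *
for c in("side","scene"):
  p=camera_params(c);V=np.array(p["view"])
  for P in [(.5367,-.0152,.063),(.5367,-.0152,.1),(.5423,-.0121,.073),(.5753,.0862,.073),(.5376,-.1044,.074)]:
    q=V@np.r_[P,1];u=[p["fx"]*q[0]/q[2]+p["cx"],p["fy"]*q[1]/q[2]+p["cy"]];print(c,P,np.round(u,1))
s=camera("scene");cv2.imwrite("pics/c2.png",cv2.resize(s[150:250,200:340],(784,560),interpolation=2))
for n in("rocker_press","green_button_top","blue_top"):
  m=regions_of("scene",n)[0]["mask"];ys,xs=np.nonzero(m);print(n,xs.mean(),ys.mean())
E
```

```text
side (0.5367, -0.0152, 0.063) [253.4 233.8]
side (0.5367, -0.0152, 0.1) [252.4 215.8]
side (0.5423, -0.0121, 0.073) [255.9 227.5]
side (0.5753, 0.0862, 0.073) [262.1 196.7]
side (0.5376, -0.1044, 0.074) [265.4 261.1]
scene (0.5367, -0.0152, 0.063) [260.3 202.4]
scene (0.5367, -0.0152, 0.1) [259.5 188.6]
scene (0.5423, -0.0121, 0.073) [261.9 200.3]
scene (0.5753, 0.0862, 0.073) [311.4 204.9]
scene (0.5376, -0.1044, 0.074) [217.4 203.5]
rocker_press 265.81951219512194 205.74878048780488
green_button_top 217.18686868686868 205.62121212121212
blue_top 312.6371681415929 206.9513274336283
```

View pics/c2.png

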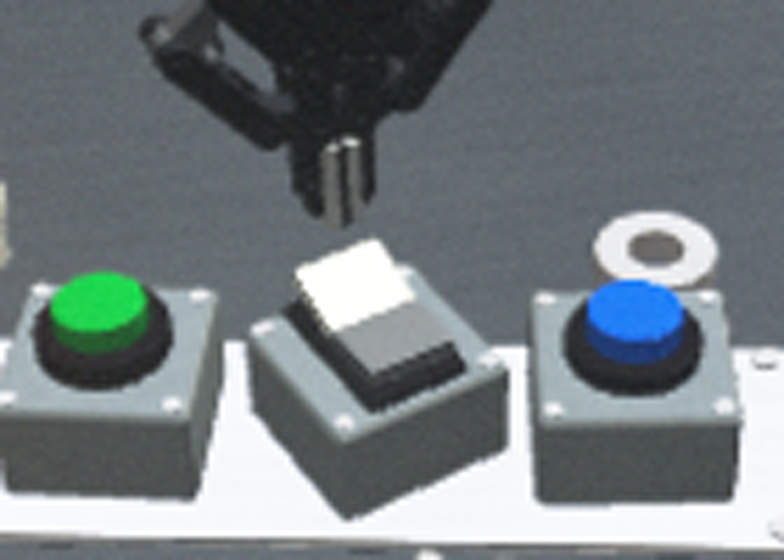

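The scene crop shows the rocker still off, with the fingertip at about pixel (261.6,190). That fits z≈0.10, not the reported 0.063. I'm triangulating the tip to check.

```bash
python3 - <<'E'
from h import *
def tri(obs):
    A=np.zeros((3,3));b=np.zeros(3)
    for c,uv in obs:
        o,d=ray(c,uv);d=d/np.linalg.norm(d);M=np.eye(3)-np.outer(d,d);A+=M;b+=M@o
    X=np.linalg.solve(A,b);return X.round(4)
print("tip",tri([("scene",(261.6,189.5)),("side",(253.3,214.5))]))
o=get_obs();print(o["tcp_pos"],o["joint_positions"],o["effort"].round(1))
V=np.array(camera_params("wrist")["view"]);print("wristcam",(-V[:3,:3].T@V[:3,3]).round(4),V[:3,:3].round(3).tolist())
camera("scene");camera("side");camera("wrist")
for n in("green_button_top","blue_top","stop_button_top"):
    L=[]
    for c in("scene","side"):
        R=regions_of(c,n)
        if R: L.append((c,R[0]["at"]))
    if len(L)==2: print(n,tri(L))
    R=regions_of("wrist",n)
    if R: print("  wrist",at_z("wrist",R[0]["at"],.073).round(4))
E
```

```text
tip [ 0.5393 -0.011   0.0993]
[ 0.53684026 -0.0152079   0.06310395] [-2.39545490e-01  1.41168934e-01  1.93397005e+00 -9.09876331e-06
  1.06623751e+00  1.06544756e+00] [ -0.  -34.2 -28.2   0.    0.    0. ]
wristcam [0.6062 0.0028 0.2445] [[0.263, -0.965, 0.0], [-0.925, -0.252, 0.283], [-0.273, -0.075, -0.959]]
green_button_top [ 0.5352 -0.1047  0.0652]
  wrist [ 0.5382 -0.1013  0.073 ]
blue_top [0.5776 0.0827 0.0718]
  wrist [0.5768 0.0845 0.073 ]
stop_button_top [ 0.5181 -0.2016  0.071 ]
  wrist [ 0.5196 -0.1961  0.073 ]
```

The triangulated tip is at (0.539,-0.011,0.099), so the reported z reads about 36 mm low. x and y agree to within about 4 mm. I'll go by vision and contact force from here and descend gently, moving slightly outward.

Request:
drive_tool([
  [[-0.014, -0.01, -0.02, 0, 0], [-0.014, -0.01, -0.04, 0, 0], [-0.014, -0.01, -0.05, 0, 0], [-0.014, -0.01, -0.05, 0, 0]],
])

```text
clock: 5.67
tcp_pos: [0.5314, -0.018, 0.0466]
tcp_rot: [-3.113, -0.416, 0.004]
wrist_force: [0.4, 0.6, -0.5]
gripper_width: -0.0001
gripper_force: 0.0
```

Request:
drive_tool([
  [[0, 0, -0.01, 0, 0], [0, 0, -0.02, 0, 0], [0, 0, -0.03, 0, 0], [0, 0, -0.03, 0, 0]],
])

```text
clock: 6.0
tcp_pos: [0.5323, -0.0181, 0.0384]
tcp_rot: [-3.114, -0.416, 0.001]
wrist_force: [-0.0, -0.3, -0.7]
gripper_width: 0.0002
gripper_force: 0.0
```

Request:
drive_tool([
  [[0, 0, -0.007, 0, 0], [0, 0, -0.013, 0, 0], [0, 0, -0.02, 0, 0]],
])

```text
clock: 6.25
tcp_pos: [0.5322, -0.0185, 0.0334]
tcp_rot: [3.113, 0.417, -0.002]
wrist_force: [-2.7, -1.7, 4.9]
gripper_width: -0.0002
gripper_force: 2.4
```

```bash
python3 - <<'E'
from h import *
o=get_obs();print(o["tcp_pos"],o["wrist_force"])
s=camera("scene");cv2.imwrite("pics/c3.png",np.hstack([cv2.resize(s[160:240,220:310],(400,356),interpolation=2),cv2.resize(camera("side")[180:260,210:300],(400,356),interpolation=2)]))
E
```

```text
[ 0.53221111 -0.01850296  0.03338479] [-2.73340553 -1.67325842  4.91563536]
```

View pics/c3.png

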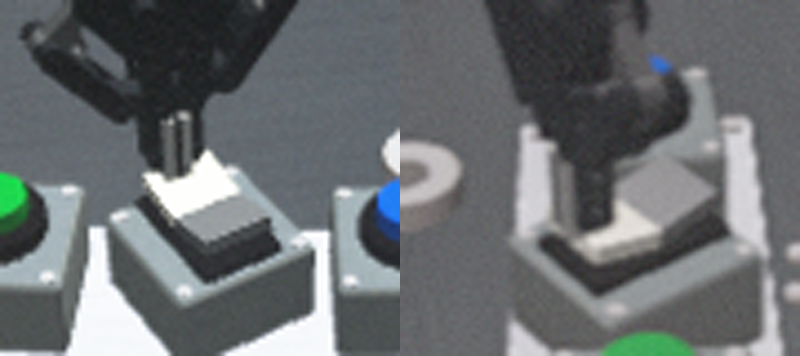

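Contact at 4.9 N, with the tip on the white half and the grey half beginning to rise. I'll keep pushing to the stop.

Request:
drive_tool([
  [[0, 0, -0.007, 0, 0], [0, 0, -0.013, 0, 0], [0, 0, -0.013, 0, 0]],
])

```text
clock: 6.6
tcp_pos: [0.5326, -0.0183, 0.0289]
tcp_rot: [3.114, 0.416, 0.0]
wrist_force: [-1.2, -1.1, 0.6]
gripper_width: -0.0004
gripper_force: 0.8
```

Request:
drive_tool([
  [[0, 0, -0.005, 0, 0], [0, 0, -0.01, 0, 0], [0, 0, -0.01, 0, 0]],
])

```text
clock: 6.85
tcp_pos: [0.5328, -0.0184, 0.0279]
tcp_rot: [3.114, 0.417, -0.002]
wrist_force: [-9.0, -0.4, 16.7]
gripper_width: -0.0002
gripper_force: 8.6
```

The rocker is at its stop (16.7 N). Next I lift and go over to blue.

Request:
drive_tool([
  [[0, 0, 0.1, 0, 0], [0, 0, 0.15, 0, 0], [0.07, 0.12, 0.15, 0, 0], [0.141, 0.24, 0.15, 0, 0], [0.141, 0.34, 0.15, 0, 0]],
])

```text
clock: 7.27
tcp_pos: [0.5785, 0.0854, 0.0722]
tcp_rot: [-3.114, -0.414, -0.008]
wrist_force: [0.6, 0.3, 0.5]
gripper_width: -0.0001
gripper_force: 0.0
```

Request:
drive_tool([
  [[0, 0, 0, 0, 0], [0, 0, 0, 0, 0]],
])

```text
clock: 7.43
tcp_pos: [0.5748, 0.0855, 0.0705]
tcp_rot: [-3.113, -0.42, -0.0]
wrist_force: [1.0, 0.2, 0.2]
gripper_width: 0.0001
gripper_force: 0.0
```

```bash
python3 - <<'E'
from h import *
o=get_obs();print(o["tcp_pos"],o["wrist_force"])
s=camera("scene");d=camera("side");w=camera("wrist")
cv2.imwrite("pics/c4.png",np.hstack([cv2.resize(s[150:240,240:340],(400,360),interpolation=2),cv2.resize(d[150:250,210:310],(400,360),interpolation=2)]))
for n in("blue_top","green_button_top"):
  for c in("scene","side","wrist"):
    for r in regions_of(c,n)[:1]: print(n,c,r["conf"],np.round(r["at"]),at_z(c,r["at"],.073).round(4))
E
```

```text
[0.57475506 0.08546622 0.07048715] [1.03409256 0.19397487 0.15980487]
blue_top scene 0.68 [315. 205.] [0.5782 0.0936 0.073 ]
blue_top side 0.72 [266. 315.] [ 0.5147 -0.208   0.073 ]
blue_top wrist 0.95 [271. 234.] [0.5795 0.0893 0.073 ]
green_button_top scene 0.7 [218. 205.] [ 0.5421 -0.1031  0.073 ]
green_button_top wrist 0.55 [486. 334.] [ 0.5385 -0.1006  0.073 ]
```

View pics/c4.png

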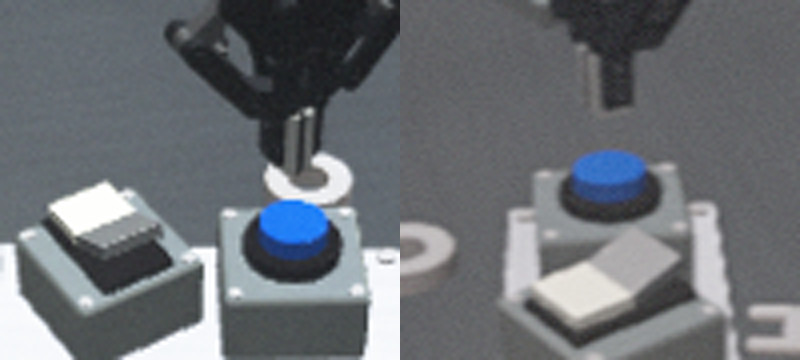

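The rocker is on (white half level, grey half raised), and the fingers are centred above blue. Pressing blue now.

Request:
drive_tool([
  [[0, 0, -0.06, 0, 0], [0, 0, -0.11, 0, 0], [0, 0, -0.12, 0, 0], [0, 0, -0.13, 0, 0], [0, 0, -0.137, 0, 0]],
])

```text
clock: 8.3
tcp_pos: [0.5748, 0.0836, 0.0305]
tcp_rot: [3.114, 0.416, -0.001]
wrist_force: [-3.3, 0.3, 3.2]
gripper_width: -0.0002
gripper_force: 1.9
```

Request:
drive_tool([
  [[0, 0, -0.007, 0, 0], [0, 0, -0.014, 0, 0], [0, 0, -0.02, 0, 0], [0, 0, -0.02, 0, 0]],
])

```text
clock: 8.63
tcp_pos: [0.5754, 0.0837, 0.0258]
tcp_rot: [3.113, 0.417, 0.0]
wrist_force: [-6.6, -1.4, 12.9]
gripper_width: 0.0002
gripper_force: 6.2
```

Request:
drive_tool([
  [[0, 0, -0.005, 0, 0], [0, 0, -0.005, 0, 0], [0, 0, -0.005, 0, 0]],
])

```text
clock: 8.88
tcp_pos: [0.5754, 0.0837, 0.0256]
tcp_rot: [3.113, 0.417, -0.001]
wrist_force: [-11.2, -1.3, 20.7]
gripper_width: -0.0
gripper_force: 10.3
```

Request:
drive_tool([
  [[0, 0, 0.1, 0, 0], [0, 0, 0.2, 0, 0], [-0.03, -0.1, 0.25, 0, 0], [-0.12, -0.24, 0.25, 0, 0], [-0.13, -0.36, 0.25, 0, 0]],
])

```text
clock: 9.3
tcp_pos: [0.536, -0.0222, 0.099]
tcp_rot: [3.112, 0.421, 0.005]
wrist_force: [1.0, -0.4, 0.5]
gripper_width: -0.0001
gripper_force: 0.0
```

Request:
drive_tool([
  [[0, -0.1, 0, 0, 0], [0, -0.2, 0, 0, 0], [0, -0.27, 0, 0, 0], [0, -0.27, 0, 0, 0]],
])

```text
clock: 9.63
tcp_pos: [0.537, -0.1071, 0.0981]
tcp_rot: [3.113, 0.409, 0.004]
wrist_force: [-0.3, -0.4, 0.3]
gripper_width: -0.0003
gripper_force: 0.0
```

```bash
python3 - <<'E'
from h import *
o=get_obs();print(o["tcp_pos"],o["wrist_force"])
s=camera("scene");d=camera("side");w=camera("wrist")
cv2.imwrite("pics/c5.png",np.hstack([cv2.resize(s[140:240,200:340],(440,314),interpolation=2),cv2.resize(d[180:290,210:320],(314,314),interpolation=2)]))
for n in("green_button_top",):
  for c in("scene","side","wrist"):
    for r in regions_of(c,n)[:1]: print(n,c,r["conf"],np.round(r["at"]),at_z(c,r["at"],.074).round(4))
E
```

```text
[ 0.53700338 -0.10705426  0.09810133] [-0.34962351 -0.35714388  0.33059107]
green_button_top scene 0.66 [216. 204.] [ 0.5403 -0.107   0.074 ]
green_button_top side 0.79 [264. 265.] [ 0.5334 -0.1125  0.074 ]
green_button_top wrist 0.63 [281. 227.] [ 0.5386 -0.1029  0.074 ]
```

View pics/c5.png

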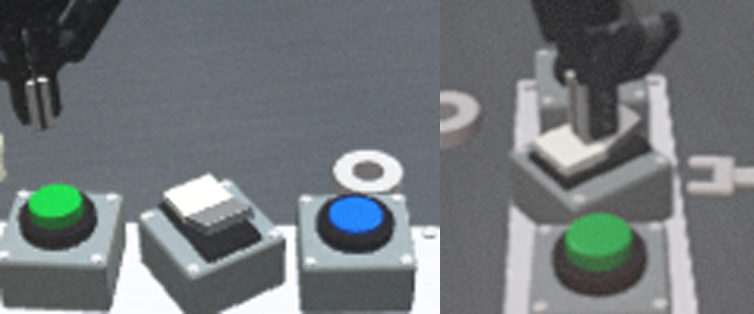

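Blue is down in its collar and the rocker is still on. The tip is over green, slightly to the −y side. Pressing green with a small y correction.

Request:
drive_tool([
  [[0.003, 0.013, -0.08, 0, 0], [0.003, 0.013, -0.15, 0, 0], [0.003, 0.013, -0.195, 0, 0], [0.003, 0.013, -0.21, 0, 0], [0.003, 0.013, -0.22, 0, 0]],
])

```text
clock: 10.35
tcp_pos: [0.5364, -0.0982, 0.031]
tcp_rot: [-3.112, -0.418, 0.003]
wrist_force: [-3.0, 1.4, 4.1]
gripper_width: 0.0
gripper_force: 2.0
```

Request:
drive_tool([
  [[0, 0, -0.01, 0, 0], [0, 0, -0.018, 0, 0], [0, 0, -0.025, 0, 0], [0, 0, -0.025, 0, 0]],
])

```text
clock: 10.68
tcp_pos: [0.5376, -0.0989, 0.0278]
tcp_rot: [-3.113, -0.417, 0.002]
wrist_force: [-12.8, 7.0, 24.4]
gripper_width: -0.0002
gripper_force: 12.0
```

Request:
drive_tool([
  [[0, 0, 0, 0, 0], [0, 0, 0, 0, 0], [0, 0, 0, 0, 0], [0, 0, 0, 0, 0]],
])

```text
clock: 11.02
tcp_pos: [0.5376, -0.0989, 0.0278]
tcp_rot: [-3.113, -0.417, 0.001]
wrist_force: [-11.4, 6.3, 23.0]
gripper_width: 0.0004
gripper_force: 11.7
```

```bash
python3 - <<'E'
from h import *
o=get_obs();print(o["tcp_pos"],o["wrist_force"])
s=camera("scene");d=camera("side")
cv2.imwrite("pics/c6.png",np.hstack([cv2.resize(s[140:240,200:340],(440,314),interpolation=2),cv2.resize(d[180:290,210:320],(314,314),interpolation=2)]))
E
```

```text
[ 0.53762774 -0.09887286  0.02776175] [-11.41079112   6.26467423  23.047685  ]
```

View pics/c6.png

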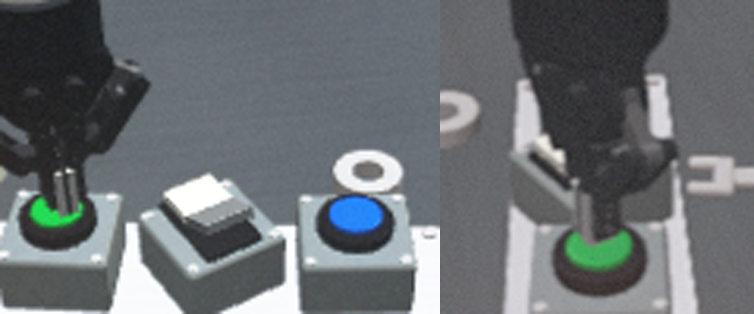

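The fingers hold green down in its collar at a steady 23 N, with blue in and the rocker on. Handing in.

```bash
python3 -c "
from plant import *
print(job_done())"
```

```text
the job is handed in; nothing more can be done
None
```

I handed the job in with the rocker on, the blue button in and the fingers holding green fully down at about 23 N. No pass or fail result came back. The red button and the loose parts were not touched as far as I could see. The reported tool height read about 36–39 mm low, so I set the heights from the cameras and contact force.

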